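Mount the clip wheel and hold the index pin out

TASK

With the turntable still locked, put the clip wheel on the square shaft of the turntable and push it fully home on its shoulder. Then draw the turntable's index plunger fully back by its knob and keep holding it there, so that I can turn the wheel: finish while you are still holding the knob, and leave everything else on the desk where it is.

Things in the scene. Friction and masses are not known exactly. Their poses are not given: they have to be found in the camera images.
- hub (a point): Clip wheel, loose, flat on the green mat: bare aluminium square-tube hub 34 x 34 mm, 60 mm tall, upright, with a square hole 17.6 mm wide right through it, parallel to its sides; four arms at its foot. About 0.22 kg (+-30 %). This point: the hub's centre, 30 mm above its underside; z up along the hole, x, y square to its faces. Goes on in any quarter turn. Grasp two opposite hub faces.
- wheel_foot (a point): Centre of the clip wheel's underside (30 mm below hub, same axes). Four flat arms, 12 mm wide and 4 mm thick, level with the underside, go out square from the hub's faces along +-x and +-y, each with a small crocodile clip that holds a grey model part. They reach 62 mm from the axis; nothing on them is higher than 16 mm above the underside.
- seat (a point): Steel shoulder, 42 mm across, at the foot of the turntable's square shaft; the hub's underside rests on it when fully home. The point is the centre of its top face, 78 mm above the desk, 75 mm above the mat; z up. The index disc below it is 100 mm across, its top 21 mm under this point, with 12 pin holes in its rim. The turntable is fixed to the desk.
- square_tip (a point): Top of the turntable's upright square steel shaft: 16 x 16 mm, 40 mm tall above the shoulder, the last 6 mm tapering to 10 x 10 mm. The point is the centre of its top end, straight above seat; z up, x and y square to the shaft's faces, y towards the index plunger. While the pin is in, disc and shaft are locked to about 1 degree.
- pull_knob (a point): Black pull knob of the index plunger, beside the turntable: a level cylinder 26 mm across, 26 mm long. The point is its centre, 50 mm above the desk (mat top 3 mm), 113 mm from the shaft's axis when home. Its y axis is level and points straight away from the shaft, the way it is pulled; z up. Grasp its sides from above, fingers closing along its x.
- turntable: Fixed indexing turntable: round grey cast foot 116 mm across, 12 mm thick, on the mat. Origin: centre of its underside, under the shaft; y axis level, towards the plunger. A tongue of the foot, 46 mm wide and 12 mm thick, ends 96 mm out; on it the plunger's bracket, 34 mm wide, stands 62 to 82 mm out, 62 mm tall, with a nut to 90 mm out.
- plunger (a joint): How far the index plunger is drawn, m: 0 = home, pin 7 mm deep in a hole of the disc's rim; clear of it beyond 0.007; 0.012 = fully back against its stop. A spring pulls it home: about 3.5 N at 0 rising to 8.3 N at 0.012, plus 0.5 N friction. It does not latch: it springs home when let go.
- paint_jar: Bystander, to be left alone: small paint jar, 42 mm across, 45 mm tall, blue lid. Origin: the middle of its underside.
- paint_dish: Bystander, to be left alone: shallow round metal paint dish, 54 mm across, 13 mm deep. Origin: the middle of its underside.
- brush: Bystander, to be left alone: paint brush 180 mm long, lying flat. Origin: the middle of its underside.
- dark_jar: Bystander, to be left alone: small paint jar, 42 mm across, 45 mm tall, black lid. Origin: the middle of its underside.
- tape_roll: Bystander, to be left alone: roll of masking tape lying flat, 74 mm across, 18 mm high. Origin: the middle of its underside.
- mug: Bystander, to be left alone: white mug, 80 mm across, 92 mm tall. Origin: the middle of its underside.
- thinner: Bystander, to be left alone: white bottle, 64 mm across, 135 mm tall. Origin: the middle of its underside.
- screwdriver: Bystander, to be left alone: screwdriver 150 mm long, lying flat. Origin: the middle of its underside.

How it is judged:
On the way, in this order (a step that is already met when the one before it is completed fails the run):
1. the clip wheel is fully home on the square shaft while the index pin is still in (horizontal distance between hub and seat below 0.003 m and z of hub in the frame of seat between 0.0275 and 0.0325 m and angle between hub's own z axis and vertical below 0.05 rad and value of joint plunger below 0.003 m), for 0.2 s.
2. the plunger is drawn fully back by the fingers, with the wheel still home (horizontal distance between hub and seat below 0.003 m and z of hub in the frame of seat between 0.0275 and 0.0325 m and angle between hub's own z axis and vertical below 0.05 rad and value of joint plunger above 0.0095 m and contact force between plunger and the fingers above 2 N), for 0.3 s.
At the end, for the whole second after the job is handed in: The clip wheel is fully home on the shaft (hub centre within 3 mm of the shaft's axis, 30 +- 2.5 mm above the shoulder, upright to 0.05 rad), and the fingers are holding the plunger's knob (more than 2 N) drawn at least 9.5 mm of its 12 mm (all of step 2); the arm keeps its last pose, push and grip.
It fails at once if a bystander is moved more than 30 mm (distance of any of paint_jar, paint_dish, brush, dark_jar, tape_roll, mug, thinner, screwdriver from where it was at the start of the episode above 0.03 m).
It also fails if it takes over 45 s, if anything falls off the work surface, if the arm or the gripper's body presses on something with over 40 N, if the wrist force passes 120 N, or if a joint passes its speed limit or range.

ROBOT

A 6-joint arm with a two-finger parallel gripper is mounted at the origin on the work surface. World frame = base frame: x ahead of the robot, y to its left, z up, the work surface at z = 0. Lengths are in m, angles in rad, forces in N, time in s.
With the tool pointing down it reaches from about 0.25 to 0.775 m from the base axis. Payload 8.9 kg.
Tool frame: the origin (TCP) lies midway between the tips of the shut fingers; the grasp point (between the pads) lies 19 mm behind it (r.pinch_z is the distance from the TCP to the grasp point, in m); z points along the fingers, y is the direction in which the jaws open and shut (so a half turn about z gives the same grasp; the last joint's range is limited). The gripper opens to 85 mm and grips with 20 to 120 N. Pads are 22 mm wide; open, the fingers measure 114 mm over their backs; the gripper's body (76 mm by 85 mm) begins 54 mm behind the grasp point. The pads swing forward as they close: fully open they stand 13 mm farther back than shut.
Start: joints at [-1.305, 0.291, -0.153, 1.127, 0, 1.431], TCP at [0.207, -0.483, 0.231] pointing down, gripper open.
Joint ranges: [-2.52, 2.52], [-0.91, 1.74], [-1.3, 1.37], [-1.96, 2.02], [-1.52, 1.47], [-3.14, 3.14]. Speed limits (rad/s): [2.22, 2.22, 2.79, 3.14, 3.14, 3.14].

INTERFACE

Orientations are given as a 3x3 rotation matrix whose columns are the frame's x, y, z axes.
In Python, from plant import r gives the robot as it stands. Calls block until the motion is done:
- r.reach(position, orientation): joint-space move of the TCP to a pose.
- r.movel(position, rotation=None, rate=0.15): straight line of the TCP; rotation=None keeps the orientation; rate is the mean speed in m/s.
- r.set_joints(angles): joint-space move.
- r.set_gripper(opening): opening from 0.0 (shut) to 1.0 (fully open); the grip force is fixed at half the most; returns when the fingers have stopped.
- r.pause(seconds).
- r.solve_ik(position, orientation): joint angles nearest the present ones, or None.
- r.grab_frame(name): name is "side" or "top"; returns (picture, depth): 420x560x3 uint8, red, green, blue; 420x560 float32, m along the optical axis (not along the pixel's ray), 0 where there is no reading.
- r.camera_info(name): a dict with "fx", "fy", "cx", "cy" (pixels), "rvec" (rotation vector, rad) and "tvec" (3), from world to camera coordinates, as OpenCV has them. Camera axes: x right, y down, z forward; pixel columns grow to the right and rows downward; lengths in m; the calibration is good to about 2 mm. A picture is of the moment at which its call begins. camera_info takes no time and is no camera call.
A pose or a line that the arm cannot do raises r.Unreachable and nothing moves.
- r.sign_off(): hands the job in, once; it reports no verdict.
Trained networks look in the newest picture that a camera, given by its name, has taken for a name from the list of things; names that differ only in an ending like _2 or _b are one class to them, and where a whole thing is asked for, a point or a joint stands for the part that bears it (a point fixed in the world has none). Each returns a list of dicts, best first, with "score" (0 to 1); they miss things now and then, are a little off and sometimes report something else, mostly with a low value. They report only what shows in the picture. A call takes as long as a camera call.
- r.regions_of(camera, thing): "pixels" (420x560 bool, what is visible of it) and "extent" ([left, top, right, bottom] in pixels, round what is visible of it).
Readings, each from a call of its own:
- r.get_time_s(): time.
- r.get_qpos(): joint angles.
- r.get_joint_velocities(): joint speeds.
- r.get_joint_efforts(): joint torques, N m.
- r.get_eef_pos(): TCP position.
- r.get_orientation(): TCP orientation.
- r.get_force(): force on the tool from outside, world axes, zero at the start.
- r.get_moment(): the same for the moment, N m.
- r.get_width(): opening from 0.0 (shut) to 1.0 (fully open).
Only numpy, scipy, OpenCV 4.12 (cv2) and the standard library are available. Lean on these libraries where they do the work, as an engineer would, in place of code of your own. Each camera call takes 0.05 s, during which the arm holds its last target.

## Working session

There is one attempt and no reset: what is moved stays moved. The work goes in short steps, each a Python script; the robot and the scene stay as the last script left them, time stands still between calls to the robot, and variables do not carry over. Pictures are saved under pics/ and viewed, and the job is handed in when it is done.

```bash
ls; mkdir -p pics; cat > h.py <<'E'
import numpy as np, cv2
from plant import r
def cam(n):
    i=r.camera_info(n); R=cv2.Rodrigues(np.array(i['rvec'],float))[0]; return i,R,np.array(i['tvec'],float).ravel()
def pts(n,depth,mask=None):
    i,R,t=cam(n); m=depth>0
    if mask is not None: m&=mask
    v,u=np.nonzero(m); z=depth[v,u]
    c=np.stack([(u-i['cx'])/i['fx']*z,(v-i['cy'])/i['fy']*z,z],1)
    return (c-t)@R, np.stack([u,v],1)
def proj(n,P):
    i,R,t=cam(n); c=np.atleast_2d(P)@R.T+t
    return np.stack([c[:,0]/c[:,2]*i['fx']+i['cx'],c[:,1]/c[:,2]*i['fy']+i['cy']],1)
E
python3 - <<'E'
from h import *
for n in ['side','top']:
    im,d=r.grab_frame(n); cv2.imwrite(f'pics/{n}0.png',im[:,:,::-1]); np.savez(f'{n}0.npz',im=im,d=d)
    i,R,t=cam(n); print(n,-R.T@t,R[2],i['fx'])
    for th in ['hub','turntable','pull_knob','plunger','square_tip','seat','thinner','mug']:
        try:
            for q in r.regions_of(n,th)[:2]:
                P,_=pts(n,d,q['pixels']); print(th,round(q['score'],2),q['extent'],q['pixels'].sum(),np.median(P,0).round(3),P.max(0).round(3))
                np.save(f'm_{n}_{th}_{int(q["score"]*100)}.npy',q['pixels'])
        except Exception as e: print(th,repr(e))
print(r.get_time_s())
E
```

```text
pics
side [ 0.4088537  -0.91381872  0.88685699] [ 0.12203842  0.73849835 -0.66311901] 464.6501714160216
hub 0.66 [256.1, 267.2, 300.2, 306.4] 806 [ 0.511 -0.245  0.021] [ 0.559 -0.169  0.067]
turntable 0.59 [261.8, 177.3, 304.5, 238.7] 1700 [ 0.563 -0.021  0.055] [0.631 0.193 0.121]
turntable 0.45 [218.0, 147.5, 226.6, 164.3] 196 [0.433 0.29  0.031] [0.454 0.344 0.048]
pull_knob 0.56 [267.5, 181.0, 275.4, 186.8] 69 [0.554 0.099 0.059] [0.568 0.117 0.065]
plunger 0.56 [265.6, 178.0, 278.8, 195.5] 87 [0.555 0.099 0.059] [0.58  0.167 0.065]
square_tip 0.86 [259.3, 187.0, 298.5, 220.4] 927 [ 0.566 -0.017  0.057] [0.622 0.105 0.121]
seat 0.6 [262.0, 187.9, 297.9, 220.8] 854 [ 0.566 -0.017  0.057] [0.615 0.054 0.121]
seat 0.31 [321.6, 173.4, 333.6, 199.0] 53 [0.73  0.114 0.009] [0.735 0.171 0.013]
thinner 0.89 [330.1, 305.6, 359.7, 364.7] 1423 [ 0.616 -0.434  0.086] [ 0.675 -0.347  0.139]
mug 0.68 [276.4, 114.7, 298.3, 150.0] 828 [0.656 0.34  0.06 ] [0.719 0.467 0.096]
top [ 0.40762465 -0.05794733  1.3132575 ] [ 0.12679085  0.00829022 -0.99189483] 417.51060025282555
hub 0.55 [328.2, 216.5, 354.1, 241.3] 293 [ 0.509 -0.234  0.017] [ 0.552 -0.195  0.069]
turntable 0.58 [222.0, 198.7, 284.8, 233.8] 1287 [0.557 0.005 0.056] [0.625 0.122 0.122]
turntable 0.32 [325.8, 215.6, 352.4, 245.8] 302 [ 0.511 -0.235  0.017] [ 0.552 -0.191  0.069]
pull_knob 0.52 [223.5, 215.0, 234.9, 220.6] 50 [0.552 0.107 0.061] [0.561 0.118 0.069]
pull_knob 0.16 [159.8, 254.5, 171.8, 270.7] 197 [0.431 0.299 0.042] [0.451 0.338 0.052]
plunger 0.5 [224.7, 211.7, 236.5, 222.0] 60 [0.551 0.106 0.061] [0.561 0.118 0.069]
seat 0.85 [247.9, 196.3, 284.7, 231.8] 836 [ 0.563 -0.004  0.057] [0.614 0.049 0.122]
thinner 0.92 [385.7, 179.5, 414.2, 207.3] 517 [ 0.614 -0.403  0.091] [ 0.665 -0.383  0.141]
mug 0.58 [122.9, 172.8, 159.7, 203.2] 792 [0.658 0.379 0.044] [0.693 0.447 0.097]
0.9
```

```bash
python3 - <<'E'
import cv2,numpy as np
a=cv2.imread('pics/side0.png');b=cv2.imread('pics/top0.png')
cv2.imwrite('pics/s1.png',np.hstack([cv2.resize(a[160:330,230:390],None,fx=2.5,fy=2.5,interpolation=3),cv2.resize(b[170:340,205:365],None,fx=2.5,fy=2.5,interpolation=3)]))
E
```

```text
(no output)
```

View pics/s1.png

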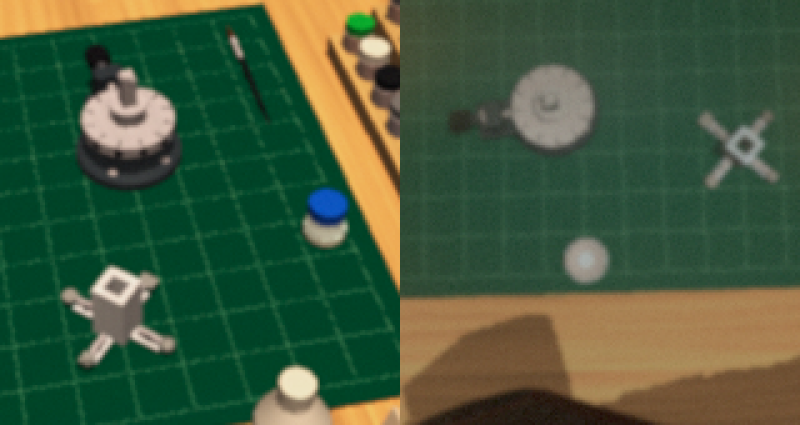

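View pics/top0.png

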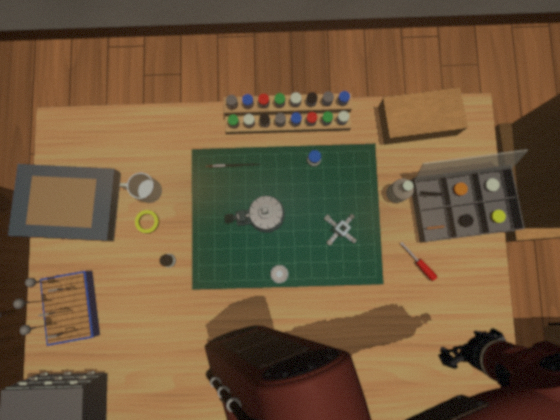

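View pics/side0.png

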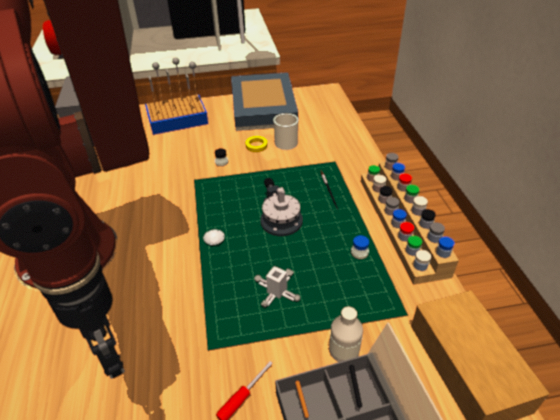

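```bash
cat > fit.py <<'E'
from h import *
def cloud(n,im,d,c,rad):
    P,uv=pts(n,d); k=np.hypot(P[:,0]-c[0],P[:,1]-c[1])<rad; return P[k],uv[k],im[uv[k][:,1],uv[k][:,0]]
E
python3 - <<'E'
from fit import *
for n in ['top','side']:
    z=np.load(f'{n}0.npz'); im,d=z['im'],z['d']
    P,uv,c=cloud(n,im,d,(.513,-.235),.09)
    print(n,'mat z',np.median(P[P[:,2]<.012,2]))
    T=P[P[:,2]>.045]; print('hub top',len(T),T[:,2].max(),np.median(T,0),(T.max(0)+T.min(0))/2, T.max(0)-T.min(0))
    T=P[(P[:,2]>.057)]; rc=cv2.minAreaRect(T[:,:2].astype(np.float32)*1000); print(rc, len(T),T.mean(0))
    A=P[(P[:,2]>.0075)&(P[:,2]<.03)]; rc=cv2.minAreaRect(A[:,:2].astype(np.float32)*1000); print('arms',rc,len(A))
    P,uv,c=cloud(n,im,d,(.562,0.0),.07)
    D=P[(P[:,2]>.05)&(P[:,2]<.064)]; print('disc',len(D),np.median(D[:,2]),cv2.minEnclosingCircle(D[:,:2].astype(np.float32)*1000))
    S=P[P[:,2]>.105]; print('tip',len(S),S.mean(0),S.max(0),S.min(0))
    S=P[(P[:,2]>.071)&(P[:,2]<.083)]; print('seat',len(S),S.mean(0),S.max(0),S.min(0))
    P,uv,c=cloud(n,im,d,(.552,.112),.035)
    K=P[P[:,2]>.05]; print('knob',len(K),K.mean(0),K.max(0),K.min(0))
E
```

```text
top mat z 0.0021874587787545597
hub top 110 0.06885222254238514 [ 0.51137606 -0.2338893   0.06166916] [ 0.51126435 -0.23378627  0.05825173] [0.04219684 0.04650691 0.02120099]
((511.683837890625, -234.15525817871094), (33.83245086669922, 34.28799819946289), 47.3362922668457) 97 [ 0.51153442 -0.23348481  0.06195778]
arms ((518.2099609375, -229.8513641357422), (150.21043395996094, 166.92633056640625), 40.06565475463867) 221
disc 714 0.05610025663425046 ((563.396240234375, 8.198026657104492), 61.64862823486328)
tip 33 [ 0.56551384 -0.0038654   0.11418634] [0.57489885 0.00341537 0.1215603 ] [ 0.5577064  -0.01133807  0.10650868]
seat 113 [ 0.56530504 -0.00343612  0.07689612] [0.5859011  0.01739472 0.0821079 ] [ 0.54623797 -0.02203883  0.07128314]
knob 99 [0.55264372 0.1016106  0.05813586] [0.56718311 0.12220307 0.06863801] [0.53997216 0.07887087 0.05073677]
side mat z 0.0029616304207048276
hub top 262 0.06706038895269072 [ 0.51394462 -0.24023583  0.06071361] [ 0.51399153 -0.23663106  0.05603411] [0.04516507 0.04749429 0.02205256]
((514.5881958007812, -236.67648315429688), (35.52173614501953, 35.36980438232422), 47.239627838134766) 174 [ 0.51413471 -0.23721123  0.06214053]
arms ((503.46441650390625, -229.68106079101562), (134.05438232421875, 144.00390625), 33.970008850097656) 355
disc 688 0.0566267807417211 ((563.6644897460938, 5.784749984741211), 64.57889556884766)
tip 42 [ 0.56880032 -0.00880215  0.11352941] [0.57680082 0.00384299 0.12086199] [ 0.56127266 -0.01615938  0.10554586]
seat 103 [ 0.56883615 -0.01101731  0.07759693] [0.58879976 0.01141728 0.08277484] [ 0.54982243 -0.02944519  0.07349793]
knob 75 [0.55491226 0.10069402 0.05833385] [0.56868608 0.11798518 0.0645594 ] [0.5422413  0.0784326  0.05110001]
```

```bash
cat >> h.py <<'E'
def ori(a):
    y=np.array([np.cos(a),np.sin(a),0]); z=np.array([0,0,-1.]); return np.stack([np.cross(y,z),y,z],1)
E
python3 - <<'E'
from h import *
hub=np.array([.513,-.2355]); seat=np.array([.567,-.005])
ph=np.radians(47.3); ps=np.radians(6.7)
for k in range(-2,3):
    a=ph+k*np.pi/2; print('pick',np.degrees(a),np.round(r.solve_ik([*hub,.03],ori(a)),2) if r.solve_ik([*hub,.03],ori(a)) is not None else None)
    a=ps+k*np.pi/2; q=r.solve_ik([*seat,.15],ori(a)); print('place',np.degrees(a),None if q is None else np.round(q,2))
    q=r.solve_ik([.555,.11,.03],ori(a)); print('   knob',None if q is None else np.round(q,2))
E
```

```text
pick -132.7 [-0.56  0.55 -0.33  0.69  0.   -2.96]
place -173.3 [-0.14  0.43 -0.18  0.97  0.   -1.83]
   knob [ 0.07  0.55 -0.32  0.69  0.   -1.62]
pick -42.7 [-0.56  0.55 -0.33  0.69  0.    1.76]
place -83.3 [-0.14  0.43 -0.18  0.97  0.    2.89]
   knob [ 0.07  0.55 -0.32  0.69  0.    3.09]
pick 47.3 [-0.56  0.55 -0.33  0.69  0.    0.19]
place 6.7 [-0.14  0.43 -0.18  0.97  0.    1.32]
   knob [ 0.07  0.55 -0.32  0.69  0.    1.52]
pick 137.3 [-0.56  0.55 -0.33  0.69  0.   -1.39]
place 96.7 [-0.14  0.43 -0.18  0.97  0.   -0.25]
   knob [ 0.07  0.55 -0.32  0.69  0.   -0.05]
pick 227.3 [-0.56  0.55 -0.33  0.69  0.   -2.96]
place 186.7 [-0.14  0.43 -0.18  0.97  0.   -1.83]
   knob [ 0.07  0.55 -0.32  0.69  0.   -1.62]
```

```bash
python3 - <<'E'
from h import *
hub=np.array([.513,-.2355]); 
a=np.radians(137.3); b=np.radians(47.3)
r.reach([*hub,.12],ori(a)); r.movel([*hub,.030]); r.set_gripper(0.0); print(r.get_width(),r.get_time_s(),r.get_eef_pos())
r.set_gripper(0.9); r.movel([*hub,.10],rate=.2); r.reach([*hub,.10],ori(b)); r.movel([*hub,.030]); print(r.get_eef_pos(),r.get_force())
r.set_gripper(0.0); print(r.get_width(),r.get_time_s(),r.get_force())
r.movel([*hub,.06]); print(r.get_force(),r.get_width())
for n in ['side','top']:
    im,d=r.grab_frame(n); cv2.imwrite(f'pics/{n}1.png',im[:,:,::-1]); np.savez(f'{n}1.npz',im=im,d=d)
a=cv2.imread('pics/side1.png');b=cv2.imread('pics/top1.png')
cv2.imwrite('pics/s2.png',np.hstack([cv2.resize(a[160:330,230:390],None,fx=2.5,fy=2.5,interpolation=3),cv2.resize(b[170:340,205:365],None,fx=2.5,fy=2.5,interpolation=3)]))
print(r.get_time_s())
E
```

```text
0.3908097084735761 4.5667 [ 0.51340489 -0.23569089  0.03062898]
[ 0.5132715  -0.23566593  0.03044165] [ 0.58108958 -0.75620885 -0.07824911]
0.3868758436571511 8.0417 [0.03313095 0.19651935 5.53082204]
[ 0.51582128  1.12857577 -2.79593135] 0.3917570863460204
8.4917
```

View pics/s2.png

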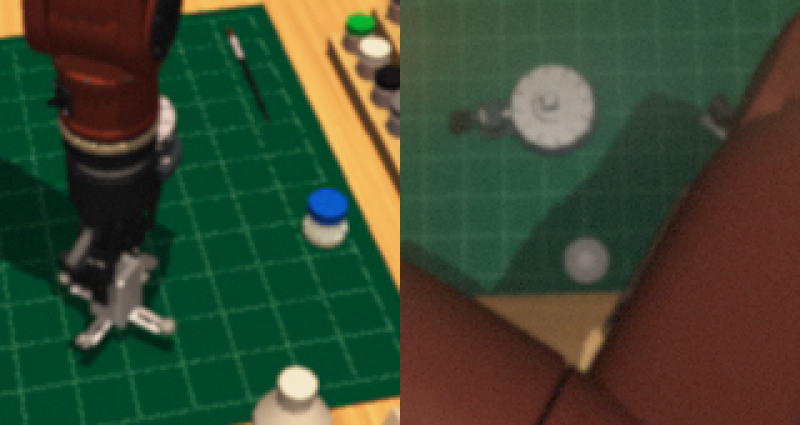

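```bash
cat >> fit.py <<'E'
from scipy.optimize import least_squares
def box(p,h):
    q=np.abs(p)-h; return np.linalg.norm(np.maximum(q,0),axis=1)+np.minimum(q.max(1),0)
def cyl(p,R,h):
    q=np.stack([np.hypot(p[:,0],p[:,1])-R,np.abs(p[:,2])-h],1); return np.linalg.norm(np.maximum(q,0),axis=1)+np.minimum(q.max(1),0)
def rz(p,a): c,s=np.cos(a),np.sin(a); return np.stack([c*p[:,0]+s*p[:,1],-s*p[:,0]+c*p[:,1],p[:,2]],1)
def sdf_tt(P,x,yaw):
    p=rz(P-[x[0],x[1],.078+x[2]],yaw)
    return np.minimum.reduce([cyl(p-[0,0,-.023],.05,.002),cyl(p-[0,0,-.0105],.021,.0105),box(p-[0,0,.017],[.008,.008,.017]),box(p-[0,0,.037],[.0065,.0065,.003])])
def fit_tt(P,yaw,x0):
    f=lambda x: sdf_tt(P,x,yaw)
    s=least_squares(f,x0,loss='soft_l1',f_scale=.0015); return s.x,np.median(np.abs(s.fun))
def fit_hub(P,x0):  # x,y,zc,yaw
    def f(x): return box(rz(P-x[:3],x[3]),[.017,.017,.03])
    s=least_squares(f,x0,loss='soft_l1',f_scale=.0015,x_scale=[.01,.01,.01,.3]); return s.x,np.median(np.abs(s.fun))
E
python3 - <<'E'
from fit import *
yaw=np.radians(6.7)
for n,k in [('top',0),('top',1),('side',0)]:
    z=np.load(f'{n}{k}.npz'); im,d=z['im'],z['d']
    P,uv,c=cloud(n,im,d,(.567,-.005),.056); A=P[(P[:,2]>.052)&(P[:,2]<.13)&(P[:,1]<.05)]
    print(n,k,fit_tt(A,yaw,[.567,-.005,0]))
    S=A[A[:,2]>.067]; print('  shaft+shoulder only',fit_tt(S,yaw,[.567,-.005,0]))
for n in ['top','side']:
    z=np.load(f'{n}0.npz'); im,d=z['im'],z['d']
    P,uv,c=cloud(n,im,d,(.513,-.2355),.03); A=P[(P[:,2]>.022)]
    x,m=fit_hub(A,[.513,-.2355,.033,.82]); print(n,'hub0',x[:3],np.degrees(x[3]),m,len(A))
E
python3 - <<'E'
from fit import *
a=cv2.imread('pics/side1.png')
p=proj('side',[[.5133,-.2357,.033],[.5133,-.2357,.063],[.5133,-.2357,.093]]); print(p, r.get_eef_pos())
z=np.load('side1.npz'); P,uv=pts('side',z['d'])
c=cv2.resize(a[220:320,230:330],None,fx=6,fy=6,interpolation=cv2.INTER_CUBIC)
for q in p: cv2.circle(c,tuple(int(v) for v in (q-[230,220]+.5)*6),3,(0,0,255),-1)
cv2.imwrite('pics/s3.png',c)
E
```

```text
top 0 (array([ 5.66791653e-01, -3.66636010e-03,  4.59734455e-04]), np.float64(0.0009688985269715508))
  shaft+shoulder only (array([ 0.56666094, -0.00417862, -0.00063872]), np.float64(0.0010930532807801804))
top 1 (array([ 0.56734059, -0.00334865,  0.00086334]), np.float64(0.0010424284557063509))
  shaft+shoulder only (array([ 5.67116378e-01, -4.33338125e-03, -1.75943266e-04]), np.float64(0.001218830830558642))
side 0 (array([ 0.56963432, -0.00527475,  0.00097461]), np.float64(0.0009807700872739196))
  shaft+shoulder only (array([ 5.69949839e-01, -5.14998051e-03, -1.96674304e-05]), np.float64(0.0010027293370466813))
top hub0 [ 0.51187048 -0.23252451  0.0323614 ] 47.79666167192106 0.00129004004780707 135
side hub0 [ 0.51448042 -0.23600177  0.03275216] 47.302256884968955 0.0008162336551316013 395
[[276.27189717 282.46867347]
 [275.95841446 274.11729803]
 [275.63293841 265.44641214]] [ 0.51250918 -0.23519219  0.05913961]
```

View pics/s3.png

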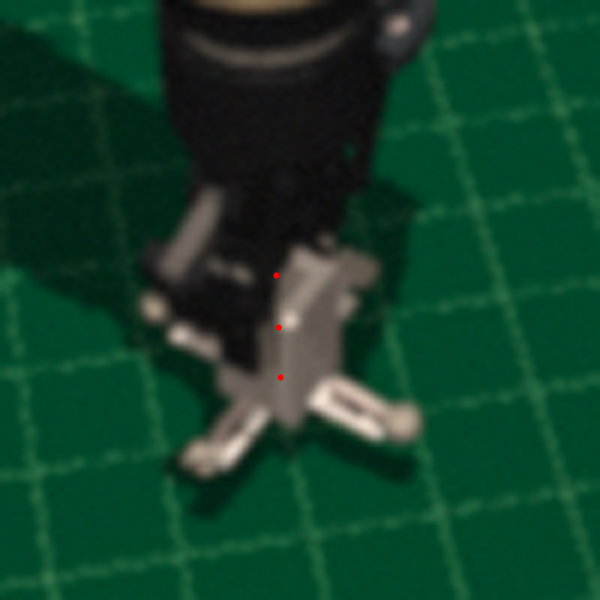

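```bash
python3 - <<'E'
from fit import *
z=np.load('side1.npz'); im,d=z['im'],z['d']
P,uv,c=cloud('side',im,d,(.5125,-.2352),.03)
k=(P[:,2]>.054)&(P[:,2]<.095)&(c.min(1)>75); A=P[k]
for z0 in (.060,):
    x,m=fit_hub(A,[.5125,-.2352,z0,.82]); print('side hub1',x[:3],np.degrees(x[3]),m,len(A))
# knob orientation: axis of plunger dark pixels
for n in ['top','side']:
    z=np.load(f'{n}0.npz'); im,d=z['im'],z['d']
    P,uv,c=cloud(n,im,d,(.553,.108),.03); A=P[(P[:,2]>.04)&(P[:,1]>.09)]
    def f(x):
        yaw=x[3]; p=rz(A-[x[0],x[1],x[2]],yaw)  # y along axis
        return cyl(p[:,[0,2,1]],.013,.013)
    s=least_squares(f,[.553,.108,.05,.117],loss='soft_l1',f_scale=.0015,x_scale=[.01,.01,.01,.3]);print(n,'knob',s.x,np.degrees(s.x[3]),np.median(abs(s.fun)),len(A))
E
```

```text
side hub1 [ 0.51252432 -0.23853746  0.06186049] 49.852476014921876 0.0008199889840944656 202
top knob [0.55317817 0.10761968 0.04928939 0.16571957] 9.495032227948238 0.0008201393697049499 81
side knob [0.5562928  0.10625827 0.04949164 0.12664082] 7.255984256689559 0.0009964413140052869 74
```

```bash
python3 - <<'E'
from fit import *
a=np.radians(7.0)
r.movel([.5133,-.2357,.19],rate=.25)
r.reach([.568,-.0047,.19],ori(a)); r.movel([.568,-.0047,.160]); r.pause(.2)
print(r.get_eef_pos(),r.get_force(),r.get_moment(),r.get_width())
for n in ['side','top']:
    im,d=r.grab_frame(n); cv2.imwrite(f'pics/{n}2.png',im[:,:,::-1]); np.savez(f'{n}2.npz',im=im,d=d)
print(r.get_time_s())
a=cv2.imread('pics/side2.png');b=cv2.imread('pics/top2.png')
c=cv2.resize(a[140:240,230:330],None,fx=6,fy=6,interpolation=3)
e=r.get_eef_pos()
for q in proj('side',[[e[0],e[1],e[2]+v] for v in (-.027,.003,.033)]): cv2.circle(c,tuple(int(v) for v in (q-[230,140]+.5)*6),3,(0,0,255),-1)
cv2.imwrite('pics/s4.png',c)
z=np.load('side2.npz'); im,d=z['im'],z['d']
P,uv,c=cloud('side',im,d,e[:2],.04)
k=(P[:,2]>e[2]-.005)&(P[:,2]<e[2]+.034)&(c.min(1)>75); A=P[k]
x,m=fit_hub(A,[e[0],e[1],e[2]+.003,a.size and np.radians(7)]); print('side hub2',x[:3],np.degrees(x[3]),m,len(A))
E
```

```text
[ 0.56857825 -0.0050598   0.16093813] [ 0.46621641  0.53963096 -2.20135519] [-0.01163699  0.01960919  0.05182167] 0.387233420267546
10.8583
side hub2 [ 0.56946825 -0.006685    0.16210364] 8.68866630855863 0.0011157736084542978 256
```

View pics/s4.png

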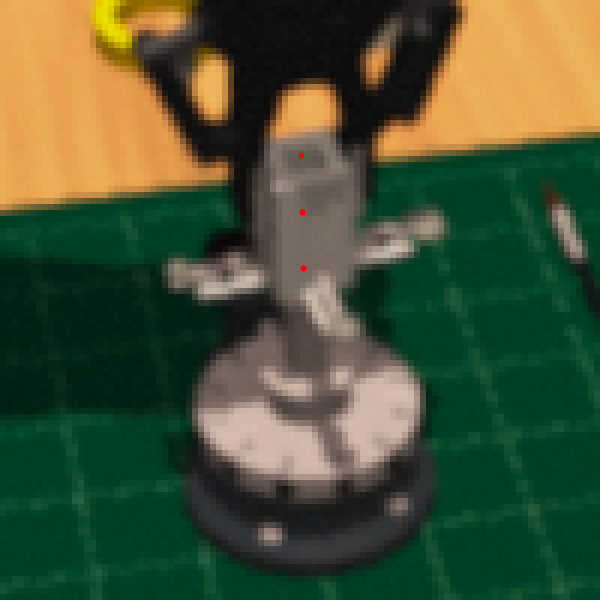

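View pics/top2.png

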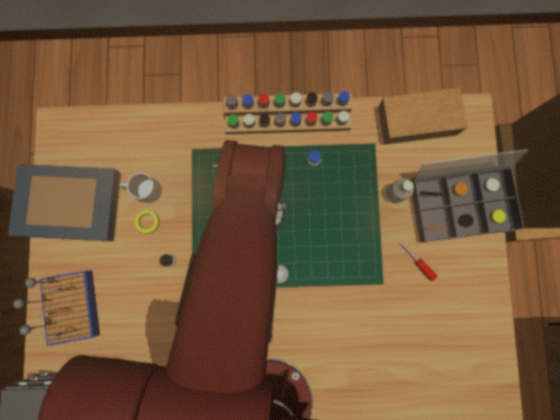

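```bash
python3 - <<'E'
from fit import *
p=np.array([.5683,-.0036])
r.movel([*p,.150]); r.pause(.15)
f0=np.mean([r.get_force() for _ in range(5)],0); m0=np.mean([r.get_moment() for _ in range(5)],0)
print('e',np.mean([r.get_eef_pos() for _ in range(5)],0),f0)
for z in [.146,.143,.141,.139,.137,.135]:
    r.movel([*p,z],rate=.04); 
    f=np.mean([r.get_force() for _ in range(5)],0)-f0; m=np.mean([r.get_moment() for _ in range(5)],0)-m0
    print(z,f.round(2),m.round(3),np.round(np.mean([r.get_eef_pos() for _ in range(5)],0),4))
    if abs(f[2])>12 or np.hypot(*f[:2])>12: break
print(r.get_time_s())
im,d=r.grab_frame('side'); a=im[:,:,::-1]; np.savez('side3.npz',im=im,d=d)
cv2.imwrite('pics/s5.png',cv2.resize(a[140:240,230:330],None,fx=6,fy=6,interpolation=3))
E
```

```text
e [ 0.56836411 -0.00359548  0.15023501] [ 0.81716055 -0.78238023 -2.68181019]
0.146 [-0.44  1.03 -0.16] [ 0.045  0.    -0.054] [ 0.5681 -0.0036  0.1458]
0.143 [-0.34 -0.2   0.13] [ 0.007 -0.023 -0.034] [ 0.5681 -0.0035  0.1428]
0.141 [-1.15  0.26  0.83] [-0.01  -0.02  -0.079] [ 0.5682 -0.0036  0.1409]
0.139 [-1.25  1.45  0.85] [ 0.009 -0.096 -0.077] [ 0.5683 -0.0036  0.1389]
0.137 [ 0.54  1.09 -0.77] [ 0.024 -0.228 -0.05 ] [ 0.5683 -0.0036  0.1369]
0.135 [0.06 1.33 0.28] [ 0.022 -0.161 -0.082] [ 0.5683 -0.0036  0.1349]
12.7583
```

View pics/s5.png

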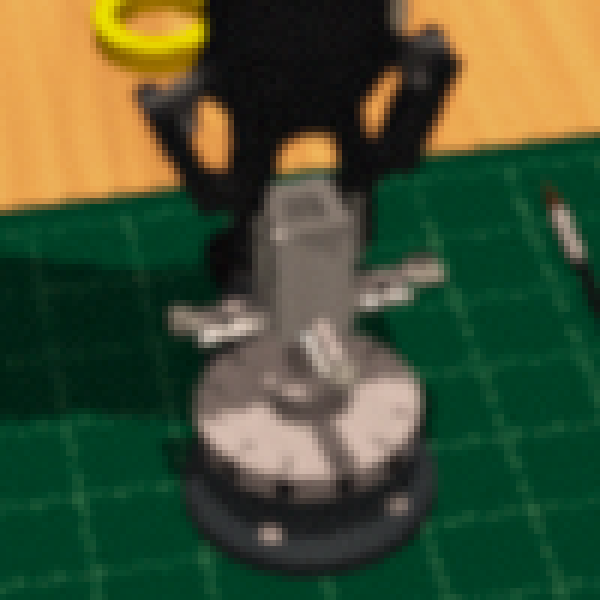

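The picture shows the hub (scaled 255–355, 180–340) already down over the shaft, with no notable force. I'll carry on pushing it home.

```bash
python3 - <<'E'
from fit import *
p=np.array([.5683,-.0036])
f0=np.array([.82,-.78,-2.68])
for z in [.127,.119,.112,.109,.107,.1055,.1045,.1035,.1025]:
    r.movel([*p,z],rate=.05); 
    f=np.mean([r.get_force() for _ in range(4)],0)-f0; m=np.mean([r.get_moment() for _ in range(4)],0)
    print(z,f.round(2),m.round(3),np.round(np.mean([r.get_eef_pos() for _ in range(4)],0),4),round(r.get_width(),3))
    if abs(f[2])>18 or np.hypot(*f[:2])>20: break
print(r.get_time_s())
im,d=r.grab_frame('side'); a=im[:,:,::-1]; np.savez('side4.npz',im=im,d=d)
cv2.imwrite('pics/s6.png',cv2.resize(a[140:240,230:330],None,fx=6,fy=6,interpolation=3))
E
```

```text
0.127 [ 1.62  0.81 -0.08] [ 0.054 -0.504  0.004] [ 0.5683 -0.0036  0.1266] 0.387
0.119 [ 1.91  0.42 -0.18] [ 0.117 -0.54  -0.029] [ 0.5683 -0.0036  0.1186] 0.391
0.112 [ 1.63  1.06 -0.5 ] [ 0.016 -0.639 -0.004] [ 0.5683 -0.0036  0.1117] 0.395
0.109 [ 2.49  1.72 -0.85] [ 0.046 -0.648  0.025] [ 0.5683 -0.0036  0.1089] 0.39
0.107 [ 0.74  0.89 -0.11] [ 0.065 -0.611  0.014] [ 0.5683 -0.0036  0.1069] 0.386
0.1055 [-1.61  1.02  7.53] [ 0.061  0.024 -0.042] [ 0.5683 -0.0036  0.106 ] 0.392
0.1045 [-4.65  1.25 18.08] [ 0.11   0.902 -0.037] [ 0.5684 -0.0036  0.1059] 0.391
14.7167
```

View pics/s6.png

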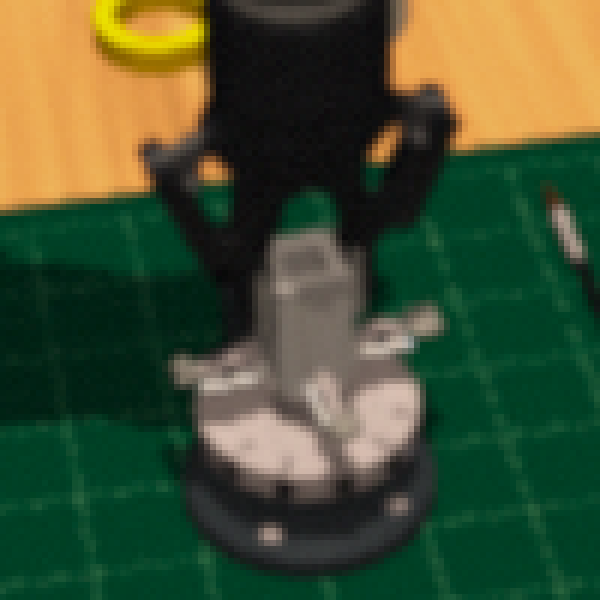

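```bash
python3 - <<'E'
from fit import *
p=np.array([.5683,-.0036]); a=np.radians(7.0)
r.set_gripper(1.0); r.pause(.2); r.movel([*p,.19],rate=.15)
u=np.array([-np.sin(a),np.cos(a)]); k=p+.1135*u; print(k)
r.reach([*k,.19],ori(a)); 
for n in ['side','top']:
    im,d=r.grab_frame(n); b=im[:,:,::-1]; np.savez(f'{n}5.npz',im=im,d=d); cv2.imwrite(f'pics/{n}5.png',b)
b=cv2.imread('pics/side5.png'); cv2.imwrite('pics/s7.png',cv2.resize(b[140:240,230:330],None,fx=6,fy=6,interpolation=3))
z=np.load('side5.npz'); im,d=z['im'],z['d']
P,uv,c=cloud('side',im,d,p,.03); A=P[(P[:,2]>.098)&(P[:,2]<.15)]
x,m=fit_hub(A,[*p,.108,a]); print('hub5',x[:3],np.degrees(x[3]),m,len(A)); print(r.get_time_s(),r.get_force())
E
```

```text
[0.55446783 0.10905399]
hub5 [ 0.56900366 -0.00513793  0.10731095] 7.247853391449797 0.0010272127240729275 294
16.8667 [ 0.51276008 -0.20785467 -0.38952938]
```

View pics/s7.png

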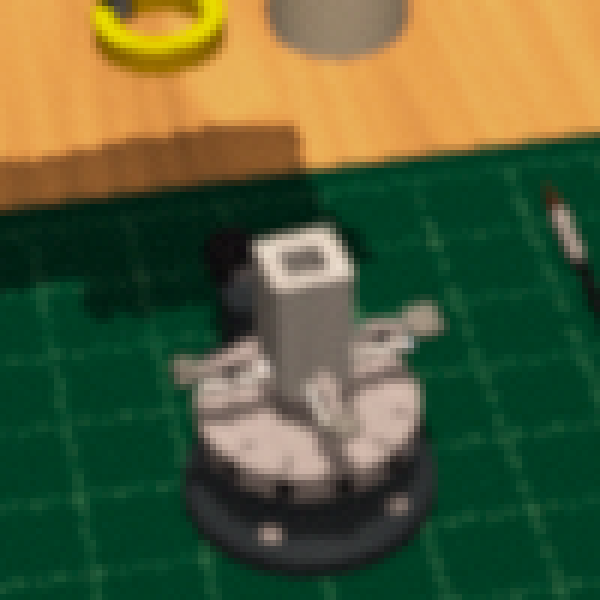

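The wheel sits home: hub top is at scaled (303,255), and the fitted hub centre is z 0.107 against 0.108 expected. Next is the knob.

```bash
python3 - <<'E'
from fit import *
p=np.array([.5683,-.0036]); a=np.radians(7.0); u=np.array([-np.sin(a),np.cos(a)]); k=p+.1135*u
av=lambda f:np.mean([f() for _ in range(5)],0)
r.movel([*k,.08],rate=.2); r.movel([*k,.031],rate=.1); print(av(r.get_force))
f0=av(r.get_force)
r.set_gripper(0.0); print('w',r.get_width(),av(r.get_force)-f0,av(r.get_eef_pos))
for s in [.003,.006,.009,.011,.012,.0128]:
    r.movel([*(k+s*u),.031],rate=.04); f=av(r.get_force)-f0; e=av(r.get_eef_pos)
    print(s,f.round(2),'along',(f[:2]@u).round(2),'actual',((e[:2]-k)@u).round(4),e[2].round(4),round(r.get_width(),3))
    if -(f[:2]@u)>30: break
for n in ['side','top']:
    im,d=r.grab_frame(n); b=im[:,:,::-1]; np.savez(f'{n}6.npz',im=im,d=d); cv2.imwrite(f'pics/{n}6.png',b)
b=cv2.imread('pics/side6.png'); cv2.imwrite('pics/s8.png',cv2.resize(b[140:240,230:330],None,fx=6,fy=6,interpolation=3))
z=np.load('side6.npz'); im,d=z['im'],z['d']
P,uv,c=cloud('side',im,d,p,.03); A=P[(P[:,2]>.098)&(P[:,2]<.15)]
x,m=fit_hub(A,[*p,.108,a]); print('hub6',x[:3],np.degrees(x[3]),m,len(A)); print(r.get_time_s())
E
```

```text
[-0.18060572 -0.12880236  0.76842697]
w 0.28389174758053143 [1.03822735 0.59541682 3.68516977] [0.55513459 0.10915868 0.03145238]
0.003 [ 2.82 -2.86  4.44] along -3.19 actual 0.0026 0.0314 0.287
0.006 [ 1.77 -4.54  4.43] along -4.72 actual 0.0054 0.0314 0.287
0.009 [ 2.84 -5.7   4.41] along -6.01 actual 0.0082 0.0314 0.285
0.011 [ 2.9  -7.01  4.92] along -7.31 actual 0.01 0.0314 0.284
0.012 [ 3.39 -6.28  4.2 ] along -6.65 actual 0.0108 0.0314 0.287
0.0128 [ 2.74 -8.17  4.55] along -8.44 actual 0.0115 0.0314 0.285
hub6 [ 0.56893193 -0.00531165  0.10726522] 6.94801007543102 0.0011308883231798468 298
20.3917
```

View pics/s8.png

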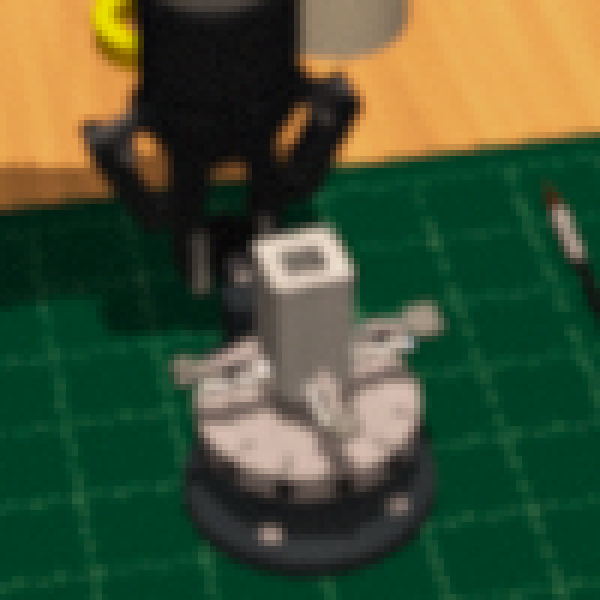

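The force follows the plunger's spring. I'll pull on until the stop shows up in the force, then hold.

```bash
python3 - <<'E'
from fit import *
p=np.array([.5683,-.0036]); a=np.radians(7.0); u=np.array([-np.sin(a),np.cos(a)]); k=p+.1135*u
av=lambda f:np.mean([f() for _ in range(6)],0)
f0=np.array([-.18,-.13,.77])
for s in [.0134,.014,.0146]:
    r.movel([*(k+s*u),.031],rate=.03); f=av(r.get_force)-f0; e=av(r.get_eef_pos)
    print(s,f.round(2),'along',(f[:2]@u).round(2),'actual',((e[:2]-k)@u).round(4),round(r.get_width(),3))
    if -(f[:2]@u)>14: break
r.pause(.6); f=av(r.get_force)-f0; e=av(r.get_eef_pos); print('hold',(f[:2]@u).round(2),((e[:2]-k)@u).round(4))
im,d=r.grab_frame('side'); P,uv,c=cloud('side',im,d,p,.03); A=P[(P[:,2]>.098)&(P[:,2]<.15)]
print(fit_hub(A,[*p,.108,a])); print(r.get_time_s())
E
```

```text
0.0134 [ 2.63 -8.29  3.28] along -8.55 actual 0.0121 0.288
0.014 [ 2.5  -9.68  3.98] along -9.91 actual 0.0121 0.28
0.0146 [  2.86 -12.51   4.39] along -12.77 actual 0.0122 0.284
hold -13.26 0.0122
(array([ 0.56916994, -0.00518951,  0.1072144 ,  0.13076436]), np.float64(0.000949995681999688))
21.7917
```

The stop is reached: travel has stalled at 12.1 mm while the force keeps rising to 13 N. Handing in.

```bash
python3 - <<'E'
from plant import r
r.sign_off(); print('done')
E
```

```text
the job is handed in; nothing more can be done
done
```

The clip wheel is fully home on the shaft, and I handed in while still holding the plunger fully back by its knob. The robot's clock read about 22 s at the last check; the sign-off gave no verdict.

- **Wheel:** I squeezed the hub from both directions to centre it, then lowered it onto the square shaft. The side forces stayed small. It stopped hard on the shoulder with about 18 N of push, with the pin still in. After I let go, and again with the plunger drawn, the camera put the hub centre at about 0.107 m, against 0.108 m expected. Its horizontal position and angle also agreed with the shaft.
- **Plunger:** The pulling force rose with the spring from about 3 N to 8.5 N. Travel then stalled at 12.1 to 12.2 mm while the force went up to about 13 N, so the plunger is against its stop. After a 0.6 s hold neither had dropped.
- **Disagreements:** The two cameras differed by about 2 to 3 mm. I corrected for this using the held hub, and the wheel went on at the first try. One early side-camera fit of the held hub was 3 mm off in y; I put that down to the fingers hiding part of it.
- **Other objects:** The arm's planned path stayed clear of them and none looked moved in the pictures, but I did not measure their positions at the end.

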